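# Seat the grinding rotor in the mill's spindle taper

## Robot

A 6-joint arm with a two-finger parallel gripper is mounted at the origin on the work surface. World frame = base frame: x ahead of the robot, y to its left, z up, the work surface at z = 0. Lengths are in m, angles in rad, forces in N, time in s.
With the tool pointing down it reaches from about 0.3 to 0.775 m from the base axis. Payload 14.6 kg.
Tool frame: the origin (TCP) lies on the centre line of the jaws, within the pads' length; the fingertips stand 19 mm ahead of it and the grasp point (between the pads) is the TCP; x points along the fingers, y is the direction in which the jaws open and shut, and the axes are right-handed (so a half turn about x gives the same grasp; the last joint's range is limited). The gripper opens to 94 mm and grips with 3 to 60 N. Pads are 16 mm wide; open, the fingers measure 119 mm over their backs; the gripper's body (75 mm by 177 mm) begins 78 mm behind the grasp point.
Start: joints at [-1.291, 0.3, 1.521, -0, 1.321, -0.067], TCP at [0.187, -0.517, 0.224] pointing down, gripper open.
Joint ranges: [-3.03, 3.03], [-0.79, 2.21], [0.23, 2.52], [-1.04, 4.18], [0, 3.07], [-2.55, 2.55]. Speed limits (rad/s): [2.22, 2.22, 2.57, 3.14, 3.14, 3.14].

## Interface

Orientations are given as a unit quaternion [w, x, y, z].
In Python, from cell import arm, viewer, job gives the robot as it stands.
- The arm moves only by the tool play_rows, never from a script. Its argument "rows" is a list of rows, each a list of 7 numbers: the shift along the tool's x, y, z in mm, then the turn, a rotation vector about the tool's x, y, z in degrees, then the closure in counts, from 0 (fully open) to 255 (shut). A call has 1 to 8 rows; each row is the pose to reach, as a shift and turn from the pose commanded when the call began, along the tool's axes at that moment; what a row does not reach only later rows make up. A row lasts 1/10 s, in which the tool goes at most 50 mm and 8.59 degrees, less where a joint would pass 70% of its speed; a pose out of reach is approached as far as the arm can. A call with a gripper value outside its range is refused whole. The fingers move at their own pace and stop on an object; the grip force is fixed at half the most. Time passes only in rows, so rows that repeat a pose let the fingers close. It gives the time, the measured TCP pose, the force and the opening at its end, in the units of the state.
- arm.sense(): the state, without advancing time (a new reading comes with each control period).
- viewer.grab_frame(name): name is "scene" or "top"; returns a dict with "image" (420x560x3 uint8, blue, green, red), "fov_y" (degrees; the focal length in pixels is half the picture's height over the tangent of half this angle, whatever the lens; pixels are square), "cx", "cy" (the principal point, pixels), "D" ([k1, k2, p1, p2, k3] as OpenCV has them; the pictures are not rectified), "rvec" (rotation vector, rad) and "tvec" (3), from world to camera coordinates, as OpenCV has them. Camera axes: x right, y down, z forward; pixel columns grow to the right and rows downward; lengths in m; the calibration is good to about 2 mm. A picture is of the moment at which its call begins. There is no depth.
- job.hand_in(): hands the job in, once; it reports no verdict.
The state is a dict: "time": time; "joint_pos": joint angles; "joint_vel": joint speeds; "joint_torque": joint torques, N m; "tcp_pos": TCP position; "orientation": TCP orientation; "contact_force": force on the tool from outside, world axes, zero at the start; "ft_torque": the same for the moment, N m; "finger_gap": finger opening in m.
Only numpy, scipy, OpenCV 4.12 (cv2) and the standard library are available. Lean on these libraries where they do the work, as an engineer would, in place of code of your own. Each camera call takes 0.05 s, during which the arm holds its last target.

## Task

Take the twelve-toothed grinding rotor out of the rack and fit it in the laboratory mill: lower its tapered shank into the spindle, find by feel the position in which its slots drop over the two drive dogs, and press it down until it clicks fully home, without ramming it. Then turn it by its hub about a quarter of a turn to feel that the spindle goes round with it, and let go. Leave everything else where it is.

Things in the scene. Friction and masses are not known exactly. Their poses are not given: they have to be found in the camera images.
- rotor: Grinding rotor, bright steel, 0.34 to 0.5 kg, twelve teeth, red index marks; upright in either place of the rack. Origin on its axis in the plane of the drive flange's underside, z up the axis. Flange 54 mm across, 12 mm thick; on it a disc 76 mm across at 12 to 17 mm above the origin, whose teeth reach up to 30 mm (none nearer the axis than 28 mm). Top of the hub 63 mm above the origin.
- hub (a point): On the rotor's axis at mid-height of the hub's grip block, 48 mm above the rotor's origin, axes as the rotor's. The block is 30 mm long (x), 22 mm across its two flats (the faces square to y, to be gripped) and 30 mm high; under it the hub is round, 26 mm across, down to the disc.
- slot (a point): Middle of one of the flange's two drive slots, in the plane of the flange's underside, 21.5 mm from the rotor's axis along its +x; the other is opposite, along -x. Each is 11 mm wide (along y), open at the rim, 16.5 mm from the axis at its inner end and 12 mm high. The red index marks on disc and hub lie over the two slots.
- tip (a point): Lowest point of the rotor's shank, on the axis, 37 mm below the rotor's origin. The shank is 24 mm across at the flange and tapers 7:24 to 16.4 mm at 26 mm below it; under that come a neck 11 mm across and a retention knob 15 mm across with a tapered end.
- mill: Laboratory rotor mill, lid off, fixed. White housing 300 x 230 mm, 118 mm high, reaching from 105 mm in front (-x, the controls' side) of the spindle axis to 195 mm behind it. Origin on the bench under the axis, z up. Round open chamber 168 mm wide inside, rim 167 mm above the bench; clamps at its sides stay lower. 15 to 25 N is a good push on the rotor; 45 N bruises the seat.
- nose (a point): Centre of the spindle's flat nose face, 160 mm above the bench, fixed on the mill, z up the spindle axis; the rotor is home when its origin is on this point. Nose 54 mm across; tapered bore 25 mm wide at the mouth, 0.5 mm clear of the shank all round at home. Two sprung balls in the bore hold the knob: they resist over the last 6 mm with up to about 15 N, then it clicks home.
- spindle (a joint): Turn of the spindle since the start, rad, + counterclockwise from above; drag 0.25 N m, stays where left. On its nose face stand two dogs, 8 mm square, 9 mm high, opposite each other, 21.5 mm from the axis. Their line starts within 50 degrees of the mill's x axis: not measured, to be felt or seen. Out of line the flange rides on them 9 mm high; in line it can sink 3 mm before the balls resist.
- rack: White plastic block 100 x 220 x 55 mm, fixed, with two upright holes 33 mm wide, 55 mm either side of its centre along its y, in which the two rotors hang by their flanges. Origin at the centre of its underside.
- beater: The other rotor: dark steel with a brass cross-shaped beater, 76 mm across, of the same height and hub, in the other place of the rack; leave it alone. Origin as for the grinding rotor.
- sieve: Steel ring sieve 107 mm across and 40 mm high, standing on the bench; leave it alone. Origin at the centre of its underside.
- lid: The mill's round white lid, 184 mm across and 28 mm high, lying on the bench; leave it alone. Origin at the centre of its underside.
- sample1: Sample bottle 38 mm across and 75 mm high with black cap; leave it alone. Origin at the centre of its underside.
- sample2: Sample bottle like sample1; leave it alone.
- sample3: Sample bottle like sample1; leave it alone.

How it is judged:
On the way, in this order (a step that is already met when the one before it is completed fails the run):
1. the rotor is home in the spindle: its flange on the nose face, on the axis and square (z of rotor in the frame of nose below 0.0015 m and horizontal distance between rotor and nose below 0.002 m and angle between rotor's own z axis and vertical below 0.04 rad), for 0.2 s.
2. with the rotor home, the spindle has been turned about a quarter of a turn from where it stood at the start (45 degrees at least, either way) ((value of joint spindle above 0.785 rad or value of joint spindle below -0.785 rad) and z of rotor in the frame of nose below 0.0015 m), for 0.1 s.
At the end, for the whole second after the job is handed in: The rotor sits home in the mill's spindle, its slots over the dogs: origin within 1.5 mm of the nose face in height and 2 mm of the axis, upright within 0.04 rad; the spindle stands at least 0.785 rad (45 degrees) from where it was at the start; the rotor is let go and at rest (all of step 2 and horizontal distance between rotor and nose below 0.002 m and angle between rotor's own z axis and vertical below 0.04 rad and linear speed of rotor below 0.01 m/s and angular speed of rotor below 0.1 rad/s and contact force between the fingers and rotor below 0.1 N); the robot touches nothing.
It fails at once if the rotor is rammed: more than 45 N between it and the mill (contact force between rotor and mill above 45 N).
It fails at once if the other rotor is moved (distance of beater from where it was at the start of the episode above 0.02 m).
It fails at once if a bystander is moved (distance of any of sieve, lid, sample1, sample2, sample3 from where it was at the start of the episode above 0.03 m).
It also fails if it takes over 72 s, if anything falls off the work surface, if the arm or the gripper's body presses on something with over 40 N, if the wrist force passes 120 N, or if a joint passes its speed limit or range.

## Working session

There is one attempt and no reset: what is moved stays moved. The work goes in short steps, Python scripts to look and compute and a tool call to move; the robot and the scene stay as the last step left them, time stands still between calls to the robot, and variables do not carry over. Pictures are saved under pics/ and viewed, and the job is handed in when it is done.

Besides the shell and the picture viewer there is one more tool, called after "Request:" as name(argument=value, ...) on one line, values as JSON. play_rows: Moves the arm, as the interface text tells. Its arguments: {"type":"object","properties":{"rows":{"type":"array"}},"required":["rows"]}

```bash
ls; mkdir -p pics
python3 - <<'E'
from cell import arm, viewer, job
import cv2
print(arm.sense())
for n in ("scene","top"):
    f=viewer.grab_frame(n); cv2.imwrite(f"pics/{n}0.png",f["image"]); print({k:v for k,v in f.items() if k!="image"})
E
```

```text
pics
{'time': 0.0, 'joint_pos': array([-1.29062195e+00,  3.00481105e-01,  1.52159331e+00, -2.68296721e-05,
        1.32067784e+00, -6.66108474e-02]), 'joint_vel': array([ 0.00059148,  0.00093071,  0.00083166,  0.00138777,  0.00188334,
       -0.00176361]), 'joint_torque': array([-1.10836361e-03, -5.31810236e+01, -3.52740812e+01,  7.08270329e-02,
        2.43495737e-02, -9.55457358e-05]), 'tcp_pos': array([ 0.18685058, -0.5170318 ,  0.22387565]), 'orientation': array([-0.12158928, -0.69645045, -0.12240261,  0.69655611]), 'contact_force': array([-0.73556861,  0.25065825, -0.84506042]), 'ft_torque': array([-0.02940299,  0.00230087,  0.01318176]), 'finger_gap': 0.09354823874122094}
{'fov_y': 54.0158792610699, 'cx': 279.5560403360497, 'cy': 211.46426958413457, 'D': array([-0.1145022,  0.       ,  0.       ,  0.       ,  0.       ]), 'rvec': array([ 1.41058308,  2.17063611, -0.87289105]), 'tvec': array([ 0.24913959, -0.28884534,  1.53483132])}
{'fov_y': 50.52485490758707, 'cx': 272.9509036691234, 'cy': 211.1196169030732, 'D': array([-0.01739744,  0.        ,  0.        ,  0.        ,  0.        ]), 'rvec': array([ 2.13758633, -2.09903641,  0.17932313]), 'tvec': array([-0.02291155,  0.55381277,  1.35061921])}
```

View pics/scene0.png

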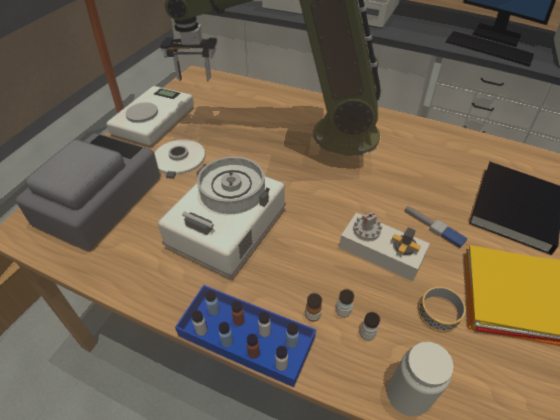

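View pics/top0.png

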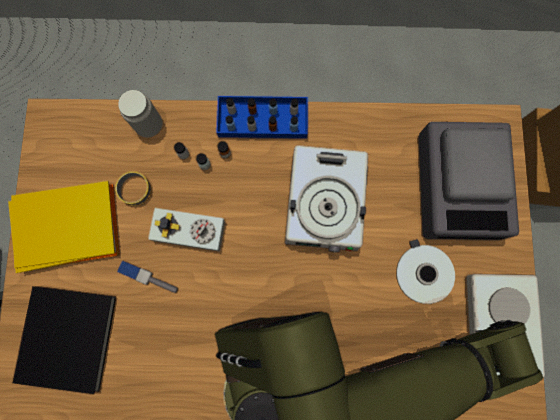

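The top view shows the mill's spindle near (328,206), the rack near (187,229), the toothed rotor at its right end (203,231) and the beater at its left end (166,225). In the scene view the rotor is near (367,226) and the spindle near (231,182). I'll enlarge these.

```bash
cat > h.py <<'E'
import numpy as np, cv2
from cell import arm, viewer, job
def K(f):
    F=210/np.tan(np.radians(f["fov_y"]/2)); return np.array([[F,0,f["cx"]],[0,F,f["cy"]],[0,0,1.]])
def back(f,uv,z):
    R=cv2.Rodrigues(f["rvec"])[0]
    p=cv2.undistortPoints(np.array([[uv]],float),K(f),f["D"])[0,0]
    d=R.T@np.array([p[0],p[1],1]); c=-R.T@f["tvec"]
    return c+d*(z-c[2])/d[2]
def proj(f,P):
    return cv2.projectPoints(np.array(P,float).reshape(-1,1,3),f["rvec"],f["tvec"],K(f),f["D"])[0][:,0]
def crop(f,name,u0,v0,w,h,s):
    im=cv2.resize(f["image"][v0:v0+h,u0:u0+w],None,fx=s,fy=s,interpolation=cv2.INTER_CUBIC)
    for k in range(0,w,10): cv2.putText(im,str(u0+k),(k*s,8),0,.3,(0,255,0),1); cv2.line(im,(k*s,10),(k*s,14),(0,255,0),1)
    for k in range(0,h,10): cv2.putText(im,str(v0+k),(0,k*s+4),0,.3,(0,255,0),1)
    cv2.imwrite(f"pics/{name}.png",im)
E
python3 - <<'E'
from h import *
f=viewer.grab_frame("top"); crop(f,"t_rack",140,195,95,65,8); crop(f,"t_mill",280,140,95,74+40,5)
g=viewer.grab_frame("scene"); crop(g,"s_rack",335,200,100,75,8); crop(g,"s_mill",185,150,95,70,8)
for n,ff in(("top",f),("scene",g)): print(n,-cv2.Rodrigues(ff["rvec"])[0].T@ff["tvec"])
E
```

```text
top [ 0.29830509 -0.03592262  1.428681  ]
scene [1.26282715 0.28839142 0.90736284]
```

View pics/t_rack.png

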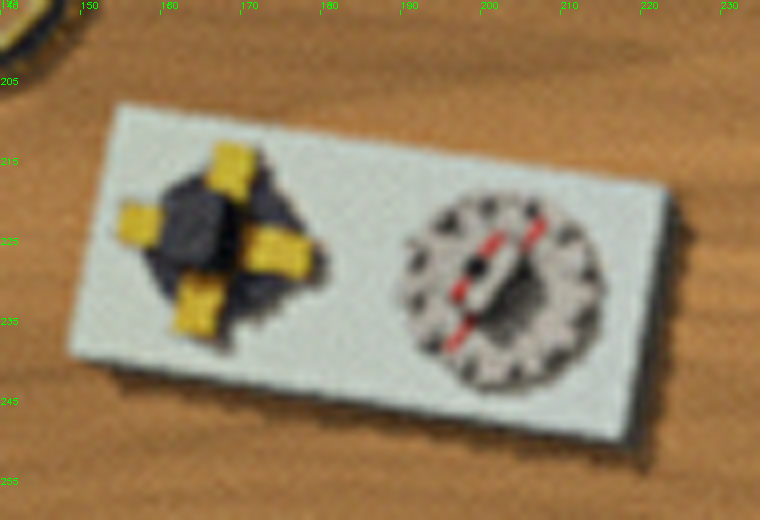

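View pics/t_mill.png

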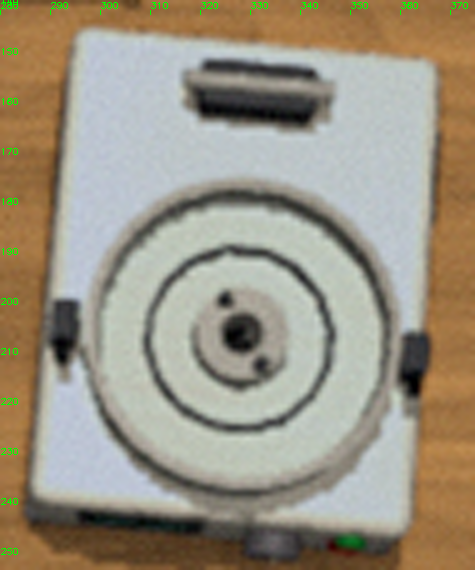

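View pics/s_rack.png

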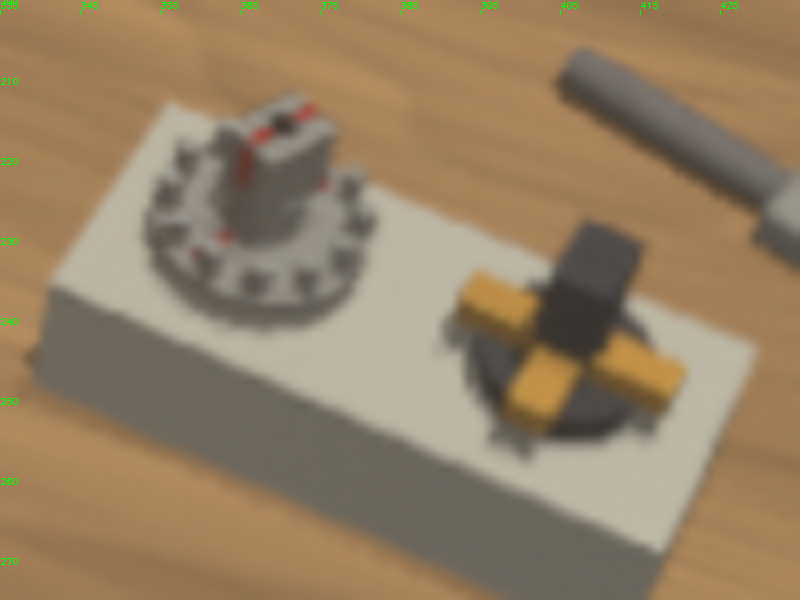

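View pics/s_mill.png

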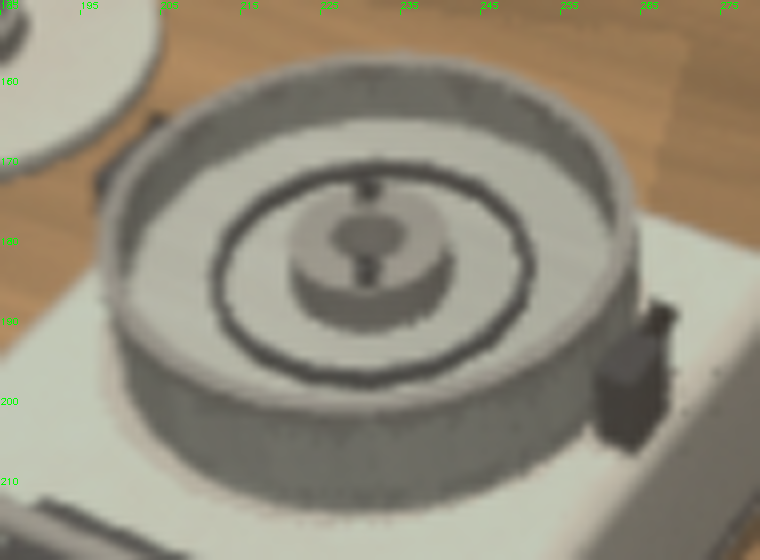

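```bash
cat > m.py <<'E'
from h import *
f=viewer.grab_frame("top"); g=viewer.grab_frame("scene")
def T(x,y,u0,v0,s): return (u0+(x+.5)/s-.5, v0+(y+.5)/s-.5)
def tri(a,b):
    out=[]
    A=[]
    for ff,uv in((f,a),(g,b)):
        R=cv2.Rodrigues(ff["rvec"])[0]; P=np.hstack([R,ff["tvec"].reshape(3,1)])
        p=cv2.undistortPoints(np.array([[uv]],float),K(ff),ff["D"])[0,0]; A.append((P,p))
    X=cv2.triangulatePoints(A[0][0],A[1][0],A[0][1].reshape(2,1),A[1][1].reshape(2,1)); return X[:3,0]/X[3,0]
tr=lambda x,y:T(x,y,140,195,8); tm=lambda x,y:T(x,y,280,140,5); sr=lambda x,y:T(x,y,335,200,8); sm=lambda x,y:T(x,y,185,150,8)
np.set_printoptions(precision=4,suppress=True)
c=[back(f,tr(*p),.055) for p in((118,103),(668,186),(625,438),(72,355))]
print("rack top corners",c, "centre",np.mean(c,0), [np.linalg.norm(c[i]-c[i-1]) for i in range(4)])
c2=[back(g,sr(*p),.055) for p in((170,103),(757,346),(660,555),(48,285))]; print("scene",c2)
print("rackc scene", np.mean(c2,0),[np.linalg.norm(c2[i]-c2[i-1]) for i in range(4)])
def pair(n,a,b,z):
    A,B=back(f,a,z),back(g,b,z); print(n,A[:2],B[:2],"tri",tri(a,b))
pair("hub top hole",tr(478,265),sr(285,124),.118)
for n,p,q in (("top",(492,244),(459,293)),):
    A,B=back(f,tr(*p),.118),back(f,tr(*q),.118);d=A-B;print("hub marks",(A+B)/2,np.degrees(np.arctan2(d[1],d[0])))
A,B=back(f,tr(535,232),.072),back(f,tr(457,334),.072);d=A-B;print("disc marks .072",(A+B)/2,np.degrees(np.arctan2(d[1],d[0])),np.linalg.norm(d))
A,B=back(f,tr(535,232),.085),back(f,tr(457,334),.085);d=A-B;print("disc marks .085",(A+B)/2,np.degrees(np.arctan2(d[1],d[0])))
A,B=back(g,sr(304,113),.118),back(g,sr(263,135),.118);d=A-B;print("scene hub",(A+B)/2,np.degrees(np.arctan2(d[1],d[0])))
print("disc c top",back(f,tr(504,292),.08))
pair("bore",tm(242,333),sm(368,237),.160)
A,B=back(f,tm(226,299),.169),back(f,tm(262,364),.169);d=A-B;print("dogs top",A,B,(A+B)/2,np.degrees(np.arctan2(d[1],d[0])),np.linalg.norm(d))
A,B=back(g,sm(369,190),.169),back(g,sm(368,270),.169);d=A-B;print("dogs scn",A,B,(A+B)/2,np.degrees(np.arctan2(d[1],d[0])),np.linalg.norm(d))
R=[back(f,tm(*p),.118) for p in((78,30),(437,62))]; d=R[0]-R[1]; print("mill back edge",R,np.linalg.norm(d),np.degrees(np.arctan2(d[1],d[0]))-90)
E
python3 m.py
```

```text
rack top corners [array([0.5588, 0.3622, 0.055 ]), array([0.5294, 0.1432, 0.055 ]), array([0.4302, 0.1559, 0.055 ]), array([0.4585, 0.3734, 0.055 ])] centre [0.4942 0.2587 0.055 ] [np.float64(0.1009427037644591), np.float64(0.22103031403495213), np.float64(0.10000241887884972), np.float64(0.2193778407989808)]
scene [array([0.4298, 0.1581, 0.055 ]), array([0.4581, 0.3753, 0.055 ]), array([0.5587, 0.3614, 0.055 ]), array([0.5296, 0.1446, 0.055 ])]
rackc scene [0.4941 0.2598 0.055 ] [np.float64(0.10068132220380782), np.float64(0.21901758284234787), np.float64(0.10156609247629972), np.float64(0.21875515320322045)]
hub top hole [0.4877 0.2048] [0.4851 0.2056] tri [0.4872 0.2051 0.1199]
hub marks [0.4864 0.2056 0.118 ] -31.483144824378417
disc marks .072 [0.4875 0.2059 0.072 ] -35.08234569201515 0.04913342487696246
disc marks .085 [0.4857 0.2035 0.085 ] -35.08234569201513
scene hub [0.4853 0.2051 0.118 ] 147.2197957283122
disc c top [0.4829 0.2012 0.08  ]
bore [ 0.5511 -0.1741] [ 0.5502 -0.1743] tri [ 0.5509 -0.1739  0.1607]
dogs top [ 0.5692 -0.164   0.169 ] [ 0.5313 -0.1846  0.169 ] [ 0.5503 -0.1743  0.169 ] 28.553460744124425 0.04308700597929466
dogs scn [ 0.5374 -0.18    0.169 ] [ 0.5733 -0.1607  0.169 ] [ 0.5554 -0.1704  0.169 ] -151.71836633242745 0.040720537338144784
mill back edge [array([ 0.748 , -0.0785,  0.118 ]), array([ 0.7309, -0.2988,  0.118 ])] 0.2209327086556989 -4.439801564696751
```

```bash
cat >> h.py <<'E'
from scipy.spatial.transform import Rotation as Rn
np.set_printoptions(precision=4,suppress=True)
def toolR(s): 
    q=s["orientation"]; return Rn.from_quat([q[1],q[2],q[3],q[0]])
def yawy(s):
    y=toolR(s).as_matrix()[:,1]; return np.degrees(np.arctan2(y[1],y[0]))
def plan(P,yaw):
    """shift mm / rotvec deg in tool axes from the current measured pose to TCP P, tool y at yaw deg, pointing down"""
    s=arm.sense(); R=toolR(s); x=np.array([0,0,-1.]); a=np.radians(yaw); y=np.array([np.cos(a),np.sin(a),0]); z=np.cross(x,y)
    Rt=Rn.from_matrix(np.column_stack([x,y,z]))
    print("t",s["time"],"tcp",s["tcp_pos"],"yaw",yawy(s),"j",s["joint_pos"],"F",s["contact_force"],"gap",s["finger_gap"])
    print("shift",1000*(R.inv().apply(np.array(P)-s["tcp_pos"])),"turn",np.degrees((R.inv()*Rt).as_rotvec()))
E
python3 - <<'E'
from h import *
s=arm.sense(); print(toolR(s).as_matrix(),yawy(s), np.degrees(s["joint_pos"][[0,5]]))
plan([.45,-.1,.27],56); plan([.45,-.1,.27],-124)
E
```

```text
[[-0.0001  0.3399 -0.9405]
 [ 0.0003 -0.9405 -0.3399]
 [-1.     -0.0003 -0.    ]] -70.12913801533782 [-73.9457  -3.8165]
t 0.3 tcp [ 0.1869 -0.5172  0.2243] yaw -70.12913801533782 j [-1.2906  0.3001  1.5212  0.      1.3207 -0.0666] F [-0.0064 -0.0401  0.8099] gap 0.0938619447199209
shift [ -45.6258 -302.9461 -389.2227] turn [-126.1291   -0.0225    0.0096]
t 0.3 tcp [ 0.1869 -0.5172  0.2243] yaw -70.12913801533782 j [-1.2906  0.3001  1.5212  0.      1.3207 -0.0666] F [-0.0064 -0.0401  0.8099] gap 0.0938619447199209
shift [ -45.6258 -302.9461 -389.2227] turn [53.8709  0.008   0.0189]
```

Run:
```python
from h import *
plan([.487,.205,.26],56)
```

```text
t 0.3 tcp [ 0.1869 -0.5172  0.2243] yaw -70.12913801533782 j [-1.2906  0.3001  1.5212  0.      1.3207 -0.0666] F [-0.0064 -0.0401  0.8099] gap 0.0938619447199209
shift [ -35.5279 -577.2069 -527.6894] turn [-126.1291   -0.0225    0.0096]
```

Request:
play_rows(rows=[[-35,-577,-528,-126,0,0,0],[-35,-577,-528,-126,0,0,0],[-35,-577,-528,-126,0,0,0],[-35,-577,-528,-126,0,0,0],[-35,-577,-528,-126,0,0,0],[-35,-577,-528,-126,0,0,0],[-35,-577,-528,-126,0,0,0],[-35,-577,-528,-126,0,0,0]])

```text
time: 1.1
tcp_pos: [0.3407, -0.1464, 0.2427]
orientation: [0.496, 0.505, 0.495, -0.504]
contact_force: [0.9, -0.8, 0.8]
finger_gap: 0.0936
```

Run:
```python
from h import *
plan([.487,.205,.24],56)
```

```text
t 1.1 tcp [ 0.3407 -0.1464  0.2427] yaw -1.046906072647801 j [-0.5048 -0.1318  1.9456 -0.      1.3268 -0.4866] F [ 0.9034 -0.7733  0.8411] gap 0.09361303105362273
shift [   2.6524  139.8978 -354.0463] turn [-57.0469   0.045   -0.0296]
```

Request:
play_rows(rows=[[2,140,-354,-57,0,0,0],[2,140,-354,-57,0,0,0],[2,140,-354,-57,0,0,0],[2,140,-354,-57,0,0,0],[2,140,-354,-57,0,0,0],[2,140,-354,-57,0,0,0],[2,140,-354,-57,0,0,0],[2,140,-354,-57,0,0,0]])

```text
time: 1.9
tcp_pos: [0.4893, 0.2052, 0.2399]
orientation: [0.676, 0.207, 0.676, -0.207]
contact_force: [0.0, -0.1, 0.2]
finger_gap: 0.094
```

Run:
```python
from h import *
plan([.487,.205,.15],56)
g=viewer.grab_frame("scene"); crop(g,"s_a",300,130,140,105,5)
f=viewer.grab_frame("top"); crop(f,"t_a",140,180,120,90,6)
```

```text
t 1.9 tcp [0.4893 0.2052 0.2399] yaw 55.92816075564606 j [ 0.328   0.2448  1.5545  0.0002  1.3426 -0.6482] F [ 0.0194 -0.0674  0.2167] gap 0.09399516806786332
shift [89.941  -1.4857 -1.7647] turn [-0.0718 -0.0185  0.0027]
```

View pics/s_a.png

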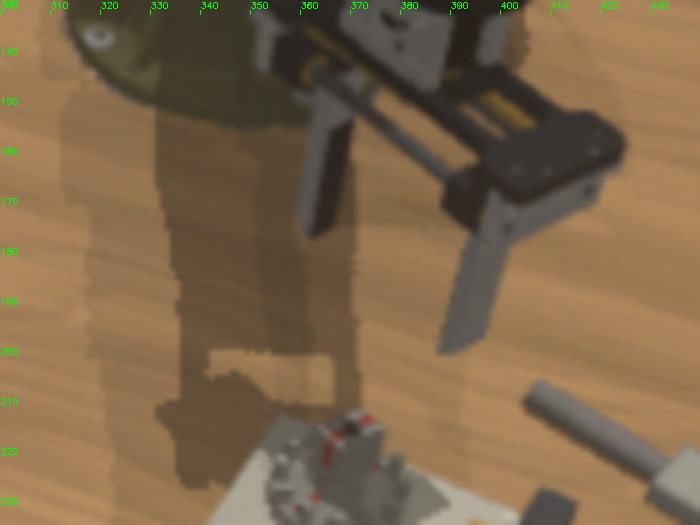

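The fingers are open on either side of the hub, and their line matches the flats. I'll lower to TCP z 0.108, which keeps the fingertips about 4 mm above the teeth.

Request:
play_rows(rows=[[40,-1.5,-1.8,0,0,0,0],[80,-1.5,-1.8,0,0,0,0],[110,-1.5,-1.8,0,0,0,0],[125,-1.5,-1.8,0,0,0,0],[132,-1.5,-1.8,0,0,0,0],[132,-1.5,-1.8,0,0,0,0]])

```text
time: 2.6
tcp_pos: [0.4863, 0.2015, 0.1081]
orientation: [0.675, 0.209, 0.676, -0.209]
contact_force: [-0.7, -1.1, -0.5]
finger_gap: 0.0942
```

Run:
```python
from h import *
plan([.487,.205,.108],56)
g=viewer.grab_frame("scene"); crop(g,"s_b",320,160,120,90,6)
```

```text
t 2.6 tcp [0.4863 0.2015 0.1081] yaw 55.59830094845432 j [ 0.3232  0.3767  1.709  -0.0001  1.0568 -0.6471] F [-0.6836 -1.0735 -0.4605] gap 0.09419615389938306
shift [ 0.0721  3.2557 -1.4382] turn [-0.4017 -0.0282  0.0427]
```

View pics/s_b.png

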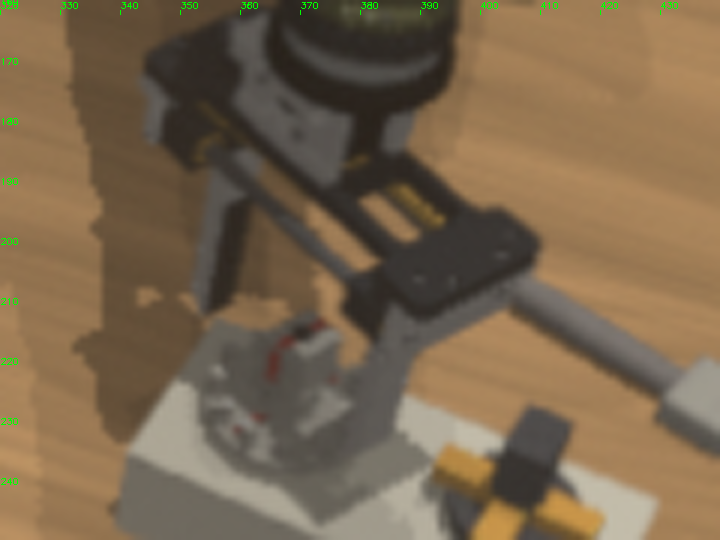

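Request:
play_rows(rows=[[0,3.3,-1.4,-0.4,0,0,0],[0,3.3,-1.4,-0.4,0,0,0],[0,3.3,-1.4,-0.4,0,0,100]])

```text
time: 2.95
tcp_pos: [0.4875, 0.2057, 0.1089]
orientation: [0.677, 0.207, 0.676, -0.206]
contact_force: [0.2, 1.0, -0.2]
finger_gap: 0.0889
```

Run:
```python
from h import *
plan([.487,.205,.108],56)
```

```text
t 2.95 tcp [0.4875 0.2057 0.1089] yaw 56.03803784522858 j [ 0.3301  0.3799  1.7021 -0.      1.0586 -0.648 ] F [ 0.2295  0.9724 -0.1939] gap 0.0888894302447415
shift [ 0.9206 -0.8523 -0.0023] turn [ 0.038   0.0333 -0.0438]
```

Now I'll close on the hub.

Request:
play_rows(rows=[[0,0,0,0,0,0,255],[0,0,0,0,0,0,255],[0,0,0,0,0,0,255],[0,0,0,0,0,0,255],[0,0,0,0,0,0,255],[0,0,0,0,0,0,255],[0,0,0,0,0,0,255]])

```text
time: 3.65
tcp_pos: [0.4873, 0.2055, 0.1083]
orientation: [0.676, 0.207, 0.676, -0.207]
contact_force: [-0.1, -0.3, 0.7]
finger_gap: 0.0334
```

Run:
```python
from h import *
plan([.487,.205,.108],56)
print(arm.sense()["ft_torque"])
```

```text
t 3.65 tcp [0.4873 0.2055 0.1083] yaw 56.02310653331509 j [ 0.3298  0.3807  1.7025  0.      1.0583 -0.648 ] F [-0.1391 -0.3181  0.6938] gap 0.03336435346750018
shift [ 0.3358 -0.5974  0.0432] turn [ 0.0231  0.     -0.003 ]
[ 0.036  -0.1689 -0.0567]
```

Request:
play_rows(rows=[[0,0,0,0,0,0,255],[0,0,0,0,0,0,255],[0,0,0,0,0,0,255],[0,0,0,0,0,0,255]])

```text
time: 4.05
tcp_pos: [0.4874, 0.2055, 0.1085]
orientation: [0.676, 0.207, 0.676, -0.207]
contact_force: [-1.2, -1.7, 4.2]
finger_gap: 0.0217
```

Run:
```python
from h import *
plan([.487,.205,.108],56)
print(arm.sense()["ft_torque"])
```

```text
t 4.05 tcp [0.4874 0.2055 0.1085] yaw 56.026870625033844 j [ 0.3298  0.3804  1.7024 -0.0002  1.0584 -0.648 ] F [-1.2477 -1.6987  4.2329] gap 0.021669403831335546
shift [ 0.5402 -0.6048 -0.0582] turn [ 0.0269  0.0195 -0.0094]
[-0.3908 -0.0809  0.018 ]
```

The gap is 21.7 mm, so the flats are gripped. Next is a straight lift.

Request:
play_rows(rows=[[-10,0,0,0,0,0,255],[-30,0,0,0,0,0,255],[-60,0,0,0,0,0,255],[-95,0,0,0,0,0,255],[-130,0,0,0,0,0,255],[-160,0,0,0,0,0,255],[-180,0,0,0,0,0,255],[-180,0,0,0,0,0,255]])

```text
time: 4.85
tcp_pos: [0.4877, 0.2058, 0.291]
orientation: [0.677, 0.207, 0.675, -0.206]
contact_force: [0.1, -0.0, -5.5]
finger_gap: 0.0216
```

Run:
```python
from h import *
plan([.5508,-.174,.29],-61.5)
g=viewer.grab_frame("scene"); crop(g,"s_c",300,60,150,112,5)
```

```text
t 4.85 tcp [0.4877 0.2058 0.291 ] yaw 56.03290404144008 j [ 0.33    0.2078  1.4817  0.0002  1.4479 -0.648 ] F [ 0.0696 -0.0266 -5.4598] gap 0.021576095331411707
shift [   0.7005 -279.7293  264.5294] turn [117.5325  -0.1192  -0.2642]
```

View pics/s_c.png

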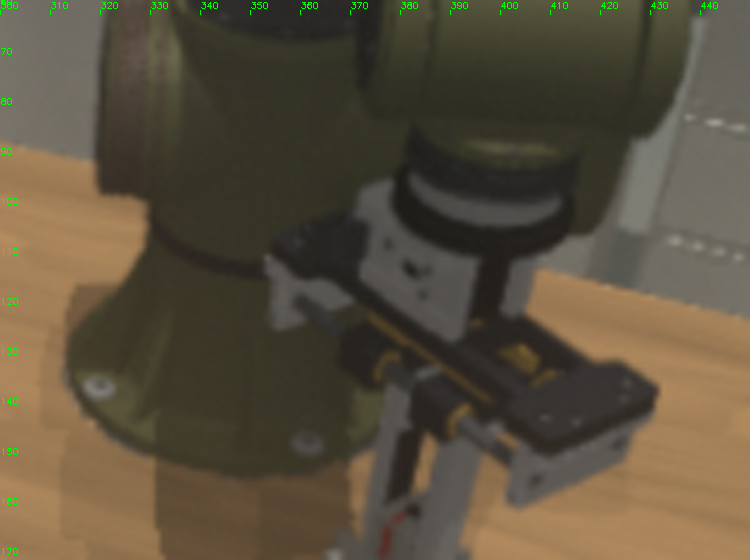

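Request:
play_rows(rows=[[0,-18,17,8,0,0,255],[0,-45,42,16,0,0,255],[0,-70,66,24,0,0,255],[0,-95,90,32,0,0,255],[0,-118,112,40,0,0,255],[0,-140,132,48,0,0,255],[0,-160,151,56,0,0,255],[0,-180,170,64,0,0,255]])

```text
time: 5.7
tcp_pos: [0.5272, -0.0399, 0.2864]
orientation: [-0.462, -0.534, -0.463, 0.536]
contact_force: [-0.2, 0.5, -4.0]
finger_gap: 0.0217
```

Run:
```python
from h import *
plan([.5508,-.174,.29],-61.5)
```

```text
t 5.7 tcp [ 0.5272 -0.0399  0.2864] yaw -8.314007018617152 j [-0.1449  0.2128  1.4863  0.0001  1.4455  0.0002] F [-0.1503  0.4716 -4.0062] gap 0.02165904382860281
shift [ -3.7574  42.7561 129.2943] turn [53.1859  0.0713  0.1614]
```

Request:
play_rows(rows=[[-3,7,25,8,0,0,255],[-3,14,50,16,0,0,255],[-3,21,74,24,0,0,255],[-3,28,96,32,0,0,255],[-3,35,114,40,0,0,255],[-3,40,124,47,0,0,255],[-3,42.5,129,53,0,0,255],[-3,42.5,129,53,0,0,255]])

```text
time: 6.5
tcp_pos: [0.5515, -0.1728, 0.2892]
orientation: [-0.176, -0.684, -0.177, 0.686]
contact_force: [-0.2, 0.3, -3.8]
finger_gap: 0.0219
```

Run:
```python
from h import *
plan([.5508,-.174,.29],-61.5)
g=viewer.grab_frame("scene"); crop(g,"s_d",175,90,120,120,5)
f=viewer.grab_frame("top"); crop(f,"t_d",270,140,120,110,5)
```

```text
t 6.5 tcp [ 0.5515 -0.1728  0.2892] yaw -61.117980789937846 j [-0.3671  0.3259  1.3378  0.0001  1.4811  0.6996] F [-0.1508  0.2549 -3.763 ] gap 0.021908690664101
shift [-0.805   0.7032  1.1721] turn [0.3822 0.1171 0.1435]
```

View pics/s_d.png

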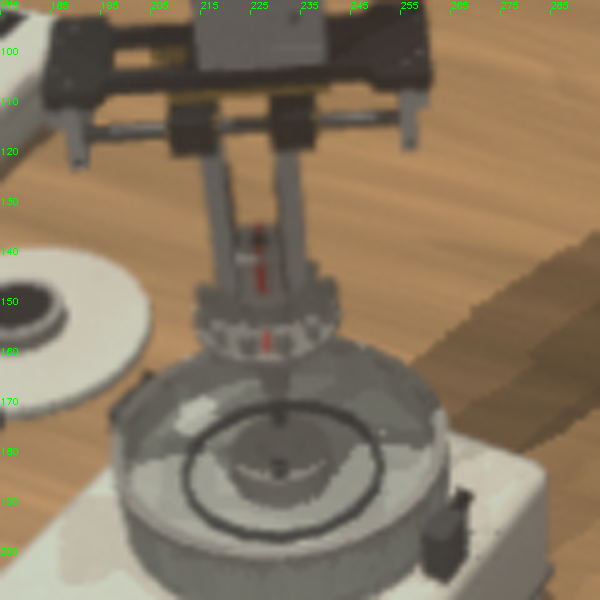

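View pics/t_d.png

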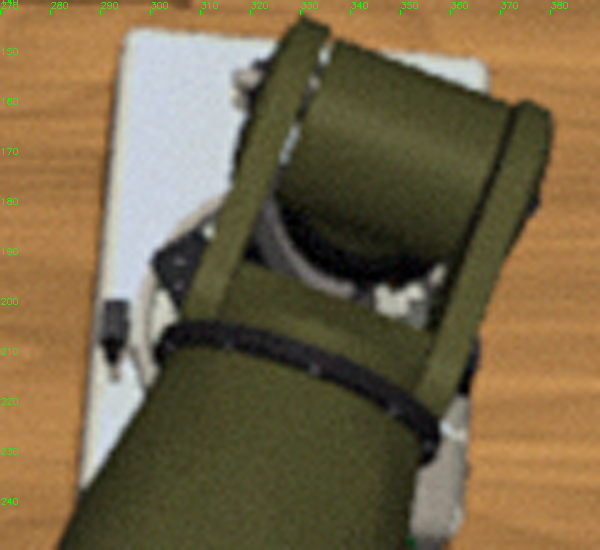

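Run:
```python
from h import *
s=arm.sense(); g=viewer.grab_frame("scene"); t=s["tcp_pos"]; R=toolR(s).as_matrix()
o=t+R[:,0]*.053; d=-R[:,2]; print(d)
if d[0]<0:d=-d
P=[o-[0,0,.037], o+d*.038+[0,0,.012], o+d*.038+[0,0,.030], o+d*.015+[0,0,.063],o+d*.015+[0,0,.033], [.5508,-.174,.160],[.5508+.879*.0215,-.174+.477*.0215,.169]]
p=proj(g,P); print(p)
s_=10;u0,v0=205,135
im=cv2.resize(g["image"][v0:v0+55,u0:u0+55],None,fx=s_,fy=s_,interpolation=cv2.INTER_CUBIC)
for u,v in p: cv2.circle(im,(int((u-u0+.5)*s_),int((v-v0+.5)*s_)),4,(0,255,0),1)
cv2.imwrite("pics/s_e.png",im)
```

```text
[ 0.8729  0.488  -0.0013]
[[229.8169 168.4211]
 [228.2552 163.2345]
 [227.6232 157.6016]
 [226.4369 141.2305]
 [227.5024 150.9221]
 [230.5424 179.3455]
 [230.2213 182.1744]]
```

View pics/s_e.png

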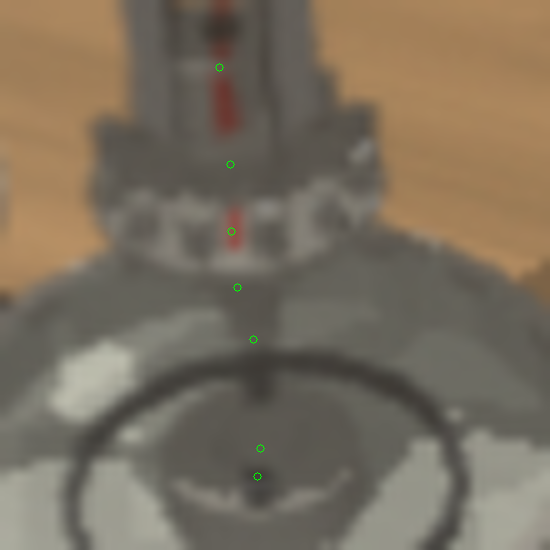

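Run:
```python
from h import *
s=arm.sense(); g=viewer.grab_frame("scene"); t=s["tcp_pos"]; R=toolR(s).as_matrix()
o=t+R[:,0]*.053
u0,v0,S=200,120,11
im=g["image"][v0:v0+54,u0:u0+60]
im=cv2.resize(im,None,fx=S,fy=S,interpolation=cv2.INTER_CUBIC)
im=cv2.convertScaleAbs(im,alpha=1.9,beta=-40)
im2=im.copy()
def draw(P,c):
    p=proj(g,P); cv2.polylines(im2,[np.int32((p-[u0,v0]+.5)*S)],False,c,1)
th=np.linspace(0,2*np.pi,60)
for r,h,c in((.038,.012,(0,255,0)),(.038,.030,(0,255,255)),(.0275,0,(255,0,0)),(.0082,-.026,(255,0,255))):
    draw([o+[r*np.cos(a),r*np.sin(a),h] for a in th],c)
y=R[:,1]; d=R[:,2]
for h in(.033,.063): draw([o+a*.015*d+b*.011*y+[0,0,h] for a,b in((1,1),(1,-1),(-1,-1),(-1,1),(1,1))],(255,255,0))
for sg in(1,-1):  # fingertip
    draw([t+R[:,0]*.019+sg*y*.011+k*.008*d for k in(1,-1)],(0,0,255))
cv2.imwrite("pics/s_f.png",im); cv2.imwrite("pics/s_g.png",im2)
```

```text
(no output)
```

View pics/s_f.png

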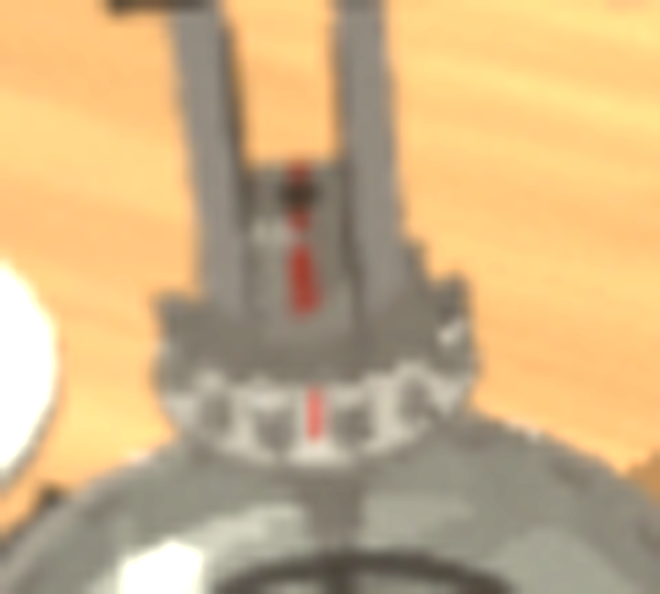

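View pics/s_g.png

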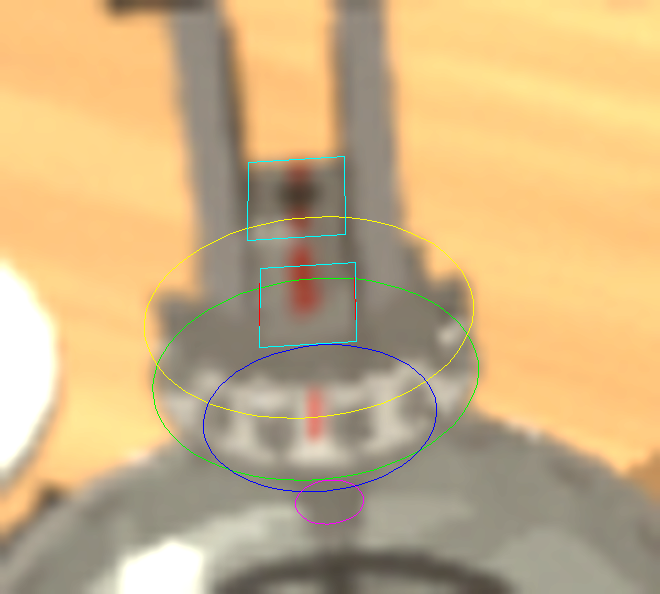

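The overlay puts the rotor upright in the grip. The hub edges, disc width (155 to 478 in the crop) and shank column (305 to 360) all match the prediction. Now I'll descend to just above the bore.

Request:
play_rows(rows=[[8,0.7,1.2,0.4,0,0,255],[16,0.7,1.2,0.4,0,0,255],[24,0.7,1.2,0.4,0,0,255],[32,0.7,1.2,0.4,0,0,255],[37,0.7,1.2,0.4,0,0,255],[37,0.7,1.2,0.4,0,0,255],[37,0.7,1.2,0.4,0,0,255]])

```text
time: 7.4
tcp_pos: [0.5512, -0.1736, 0.2545]
orientation: [0.175, 0.685, 0.175, -0.685]
contact_force: [-0.2, 0.2, -4.0]
finger_gap: 0.0219
```

Run:
```python
from h import *
plan([.5508,-.174,.23],-61.5)
```

```text
t 7.4 tcp [ 0.5512 -0.1736  0.2545] yaw -61.370700352745196 j [-0.3685  0.3419  1.3959 -0.      1.4035  0.7026] F [-0.1886  0.2403 -4.0344] gap 0.02185546632414036
shift [24.4588  0.1209  0.5418] turn [ 0.1293 -0.006  -0.0089]
```

Request:
play_rows(rows=[[4,0,0.5,0,0,0,255],[8,0,0.5,0,0,0,255],[12,0,0.5,0,0,0,255],[16,0,0.5,0,0,0,255],[20,0,0.5,0,0,0,255],[24,0,0.5,0,0,0,255],[24,0,0.5,0,0,0,255]])

```text
time: 8.1
tcp_pos: [0.5505, -0.1738, 0.2296]
orientation: [-0.175, -0.685, -0.175, 0.685]
contact_force: [-0.6, -0.0, -4.1]
finger_gap: 0.0219
```

Run:
```python
from h import *
plan([.5508,-.174,.2225],-61.5)
print(arm.sense()["ft_torque"])
```

```text
t 8.1 tcp [ 0.5505 -0.1738  0.2296] yaw -61.3748118934019 j [-0.3692  0.3577  1.4325 -0.      1.3524  0.702 ] F [-0.5573 -0.0164 -4.068 ] gap 0.021872685394129142
shift [ 7.1271  0.3305 -0.1448] turn [0.1252 0.0369 0.0428]
[-0.0451  0.0332 -0.0017]
```

Request:
play_rows(rows=[[1.5,0,0,0,0,0,255],[3,0,0,0,0,0,255],[4.5,0,0,0,0,0,255],[6,0,0,0,0,0,255],[7.5,0,0,0,0,0,255],[8,0,0,0,0,0,255]])

```text
time: 8.7
tcp_pos: [0.5506, -0.1738, 0.2221]
orientation: [-0.175, -0.685, -0.175, 0.685]
contact_force: [0.6, 0.4, -3.9]
finger_gap: 0.022
```

Run:
```python
from h import *
plan([.5508,-.174,.2195],-61.5)
print(arm.sense()["ft_torque"])
```

```text
t 8.7 tcp [ 0.5506 -0.1738  0.2221] yaw -61.3753858806791 j [-0.3692  0.3631  1.4428 -0.      1.336   0.702 ] F [ 0.6177  0.4387 -3.9109] gap 0.021992231156151332
shift [ 2.6148  0.2364 -0.0509] turn [0.1246 0.0094 0.011 ]
[-0.0183 -0.0201 -0.0201]
```

Request:
play_rows(rows=[[0.5,0,0,0,0,0,255],[1,0,0,0,0,0,255],[1.5,0,0,0,0,0,255],[2,0,0,0,0,0,255],[2.5,0,0,0,0,0,255]])

```text
time: 9.2
tcp_pos: [0.5507, -0.1738, 0.2198]
orientation: [0.175, 0.685, 0.175, -0.685]
contact_force: [0.0, 0.8, -3.6]
finger_gap: 0.0221
```

Run:
```python
from h import *
plan([.5508,-.174,.2195],-61.5)
print(arm.sense()["ft_torque"])
```

```text
t 9.2 tcp [ 0.5507 -0.1738  0.2198] yaw -61.37339666238587 j [-0.3692  0.3648  1.4458 -0.      1.3309  0.702 ] F [ 0.0039  0.813  -3.6173] gap 0.02210529474514207
shift [0.3293 0.1845 0.0055] turn [ 0.1266 -0.0028 -0.0038]
[-0.0006 -0.0068  0.012 ]
```

It is 2.7 mm below where it would ride on the dogs and meets no force, so the slots are in line. I'll press on in small steps against the balls.

Request:
play_rows(rows=[[0.7,0,0,0,0,0,255],[1.4,0,0,0,0,0,255],[2,0,0,0,0,0,255],[2,0,0,0,0,0,255]])

```text
time: 9.6
tcp_pos: [0.5508, -0.174, 0.2179]
orientation: [0.175, 0.685, 0.175, -0.685]
contact_force: [-0.6, -1.4, -2.2]
finger_gap: 0.022
```

Run:
```python
from h import *
plan([.5508,-.174,.2135],-61.5)
print(arm.sense()["ft_torque"])
```

```text
t 9.6 tcp [ 0.5508 -0.174   0.2179] yaw -61.37770759813396 j [-0.3693  0.3663  1.4483 -0.0001  1.3265  0.702 ] F [-0.5789 -1.445  -2.2363] gap 0.021991888101601728
shift [4.4266 0.0308 0.0231] turn [ 0.1223 -0.0141 -0.0268]
[-0.3693 -0.2445 -0.0047]
```

Request:
play_rows(rows=[[0.6,0,0,0,0,0,255],[1.2,0,0,0,0,0,255],[1.8,0,0,0,0,0,255],[1.8,0,0,0,0,0,255]])

```text
time: 10.0
tcp_pos: [0.5507, -0.1738, 0.2158]
orientation: [0.175, 0.685, 0.175, -0.685]
contact_force: [3.0, -0.8, -3.6]
finger_gap: 0.0217
```

Run:
```python
from h import *
plan([.5508,-.174,.2135],-61.5)
print(arm.sense()["ft_torque"])
```

```text
t 10.0 tcp [ 0.5507 -0.1738  0.2158] yaw -61.376073188072695 j [-0.3691  0.368   1.4509  0.0001  1.3227  0.702 ] F [ 2.9515 -0.8221 -3.6407] gap 0.021678840217684226
shift [2.3455 0.2074 0.0423] turn [ 0.1239 -0.0043  0.0047]
[-0.2334 -0.4981  0.0279]
```

Request:
play_rows(rows=[[0.5,0,0,0,0,0,255],[1,0,0,0,0,0,255],[1,0,0,0,0,0,255]])

```text
time: 10.3
tcp_pos: [0.5506, -0.1739, 0.2148]
orientation: [-0.175, -0.685, -0.175, 0.685]
contact_force: [2.1, -2.5, -5.1]
finger_gap: 0.0216
```

Run:
```python
from h import *
plan([.5508,-.174,.2135],-61.5)
print(arm.sense()["ft_torque"])
g=viewer.grab_frame("scene"); crop(g,"s_h",195,130,75,65,9)
```

```text
t 10.3 tcp [ 0.5506 -0.1739  0.2148] yaw -61.3770505806414 j [-0.3693  0.3688  1.4523 -0.0001  1.3208  0.702 ] F [ 2.1349 -2.5424 -5.1215] gap 0.021636044304787626
shift [ 1.2636  0.1865 -0.092 ] turn [0.123  0.0169 0.0104]
[-0.5047 -0.4762  0.0266]
```

View pics/s_h.png

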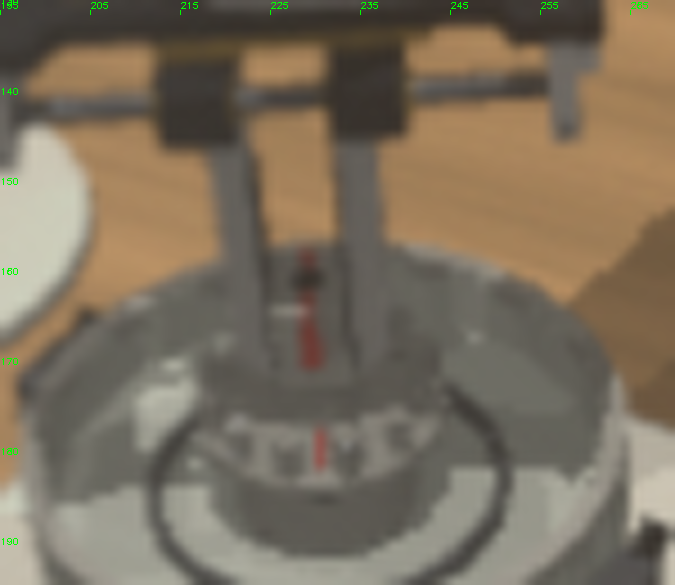

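Request:
play_rows(rows=[[0.5,0,0,0,0,0,255],[1,0,0,0,0,0,255],[1,0,0,0,0,0,255]])

```text
time: 10.65
tcp_pos: [0.5507, -0.1739, 0.214]
orientation: [0.175, 0.685, 0.175, -0.685]
contact_force: [2.1, -2.1, -4.5]
finger_gap: 0.0217
```

Run:
```python
from h import *
plan([.5508,-.174,.2135],-61.5)
print(arm.sense()["ft_torque"])
```

```text
t 10.65 tcp [ 0.5507 -0.1739  0.214 ] yaw -61.3783325714973 j [-0.3693  0.3694  1.4533 -0.0001  1.3188  0.702 ] F [ 2.0911 -2.0659 -4.4697] gap 0.02169688680358415
shift [ 0.5107  0.1143 -0.0458] turn [ 0.1217 -0.0018 -0.008 ]
[-0.5353 -0.5224  0.0047]
```

Request:
play_rows(rows=[[0.5,0,0,0,0,0,255],[0.8,0,0,0,0,0,255],[0.8,0,0,0,0,0,255]])

```text
time: 10.95
tcp_pos: [0.5508, -0.1739, 0.2136]
orientation: [0.175, 0.685, 0.175, -0.685]
contact_force: [1.9, -1.6, 1.0]
finger_gap: 0.0219
```

Run:
```python
from h import *
plan([.5508,-.174,.2135],-61.5)
print(arm.sense()["ft_torque"])
```

```text
t 10.95 tcp [ 0.5508 -0.1739  0.2136] yaw -61.37561755604996 j [-0.3692  0.3696  1.454   0.      1.3174  0.702 ] F [ 1.9169 -1.6472  0.9576] gap 0.021885945311117396
shift [0.124  0.1215 0.0693] turn [ 0.1244 -0.0231 -0.0261]
[-0.4746 -0.2285  0.0049]
```

Request:
play_rows(rows=[[0.3,0,0,0,0,0,255],[0.6,0,0,0,0,0,255],[0.6,0,0,0,0,0,255]])

```text
time: 11.25
tcp_pos: [0.5509, -0.1739, 0.2136]
orientation: [0.175, 0.685, 0.175, -0.685]
contact_force: [-0.5, 0.1, 6.9]
finger_gap: 0.0222
```

Run:
```python
from h import *
plan([.5508,-.174,.2135],-61.5)
print(arm.sense()["ft_torque"])
```

```text
t 11.25 tcp [ 0.5509 -0.1739  0.2136] yaw -61.37130839875263 j [-0.3691  0.3694  1.4543  0.      1.3167  0.702 ] F [-0.5331  0.0718  6.9343] gap 0.022179378156628092
shift [0.0695 0.0951 0.134 ] turn [ 0.1287 -0.0432 -0.0508]
[-0.1991  0.2797  0.0103]
```

Request:
play_rows(rows=[[0.4,0,0,0,0,0,255],[0.8,0,0,0,0,0,255],[0.8,0,0,0,0,0,255]])

```text
time: 11.55
tcp_pos: [0.5509, -0.1738, 0.2135]
orientation: [0.175, 0.686, 0.174, -0.685]
contact_force: [-2.4, 0.4, 13.1]
finger_gap: 0.0216
```

```bash
cat > ov.py <<'E'
from h import *
import sys
def overlay(name,oz=.160,cx=.5508,cy=-.174,deg=28.5,tilt=None):
    g=viewer.grab_frame("scene"); o=np.array([cx,cy,oz])
    u0,v0,S=200,145,11
    im=cv2.resize(g["image"][v0:v0+54,u0:u0+60],None,fx=S,fy=S,interpolation=cv2.INTER_CUBIC)
    im=cv2.convertScaleAbs(im,alpha=1.9,beta=-40); im2=im.copy()
    def draw(P,c):
        p=proj(g,P); cv2.polylines(im2,[np.int32((p-[u0,v0]+.5)*S)],False,c,1)
    th=np.linspace(0,2*np.pi,60)
    for r,h,c in((.038,.012,(0,255,0)),(.038,.030,(0,255,255)),(.027,0,(255,0,0))):
        draw([o+[r*np.cos(a),r*np.sin(a),h] for a in th],c)
    draw([[cx+.027*np.cos(a),cy+.027*np.sin(a),.16] for a in th],(255,0,255))
    a=np.radians(deg); d=np.array([np.cos(a),np.sin(a),0]); y=np.array([-d[1],d[0],0])
    for h in(.033,.063): draw([o+a*.015*d+b*.011*y+[0,0,h] for a,b in((1,1),(1,-1),(-1,-1),(-1,1),(1,1))],(255,255,0))
    cv2.imwrite(f"pics/{name}.png",im); cv2.imwrite(f"pics/{name}o.png",im2)
E
python3 - <<'E'
from ov import *
plan([.5508,-.174,.2135],-61.5)
print(arm.sense()["ft_torque"])
overlay("h1")
E
```

```text
t 11.55 tcp [ 0.5509 -0.1738  0.2135] yaw -61.36803956845203 j [-0.369   0.3692  1.4547  0.0001  1.3159  0.702 ] F [-2.447   0.4481 13.1371] gap 0.021625126158026555
shift [0.0455 0.1045 0.2093] turn [ 0.132  -0.0719 -0.0782]
[ 0.0012  0.8283 -0.0229]
```

View pics/h1.png

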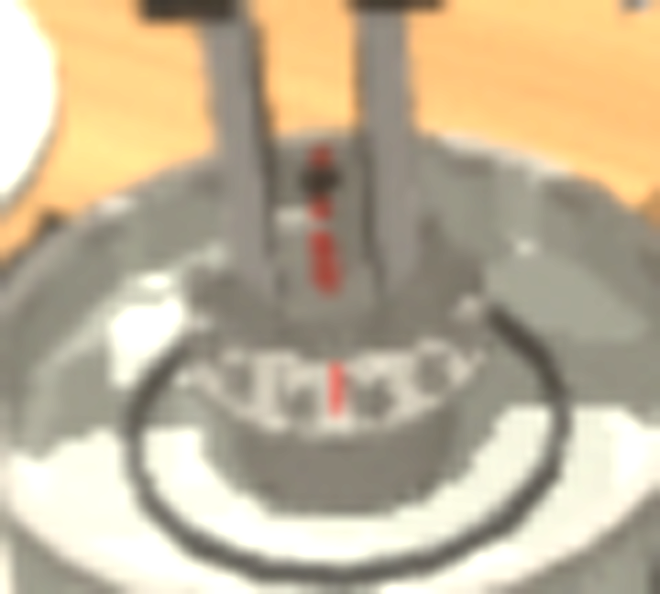

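View pics/h1o.png

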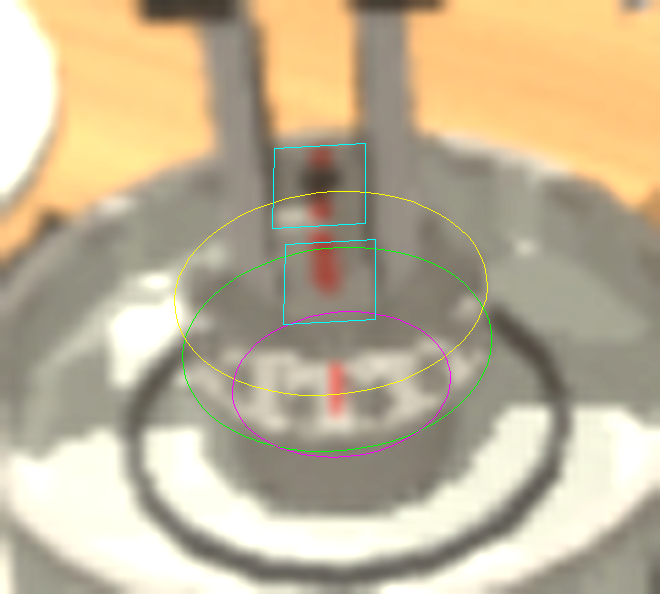

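Run:
```python
from h import *
g=viewer.grab_frame("scene"); g["image"]=cv2.imread("pics/scene0.png")
def ov(name,img,o,deg,u0,v0):
    S=11
    im2=cv2.convertScaleAbs(cv2.resize(img[v0:v0+50,u0:u0+55],None,fx=S,fy=S,interpolation=cv2.INTER_CUBIC),alpha=1.6,beta=-30)
    def draw(P,c):
        p=proj(g,P); cv2.polylines(im2,[np.int32((p-[u0,v0]+.5)*S)],False,c,1)
    th=np.linspace(0,2*np.pi,60); o=np.array(o)
    for r,h,c in((.038,.012,(0,255,0)),(.038,.017,(0,128,0)),(.038,.030,(0,255,255)),(.0275,0,(255,0,0))):
        draw([o+[r*np.cos(a),r*np.sin(a),h] for a in th],c)
    a=np.radians(deg); d=np.array([np.cos(a),np.sin(a),0]); y=np.array([-d[1],d[0],0])
    for h in(.033,.063): draw([o+a*.015*d+b*.011*y+[0,0,h] for a,b in((1,1),(1,-1),(-1,-1),(-1,1),(1,1))],(255,255,0))
    cv2.imwrite(f"pics/{name}.png",im2)
ov("rk",g["image"],(.487,.205,.055),146,340,200)
```

```text
(no output)
```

View pics/rk.png

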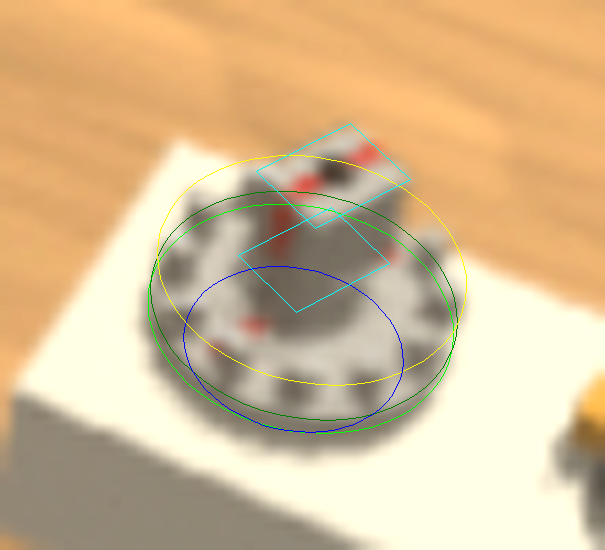

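Run:
```python
from h import *
g0=viewer.grab_frame("scene"); now=g0["image"].copy(); st=cv2.imread("pics/scene0.png")
def blobs(img,box):
    u0,v0,u1,v1=box; S=8
    im=cv2.resize(img[v0:v1,u0:u1],None,fx=S,fy=S,interpolation=cv2.INTER_CUBIC).astype(int)
    m=((im[...,2]-np.maximum(im[...,1],im[...,0]))>28).astype(np.uint8)
    n,l,stt,c=cv2.connectedComponentsWithStats(m)
    for i in range(1,n):
        if stt[i,4]>40:
            x,y,w,h,a=stt[i]; print("area",a,"c",c[i]/S+[u0-.5,v0-.5],"u",u0+x/S,u0+(x+w)/S,"v",v0+y/S,v0+(y+h)/S)
print("rack");blobs(st,(350,205,382,240)); print("mill");blobs(now,(222,150,242,185))
def pts(o,deg):
    a=np.radians(deg); d=np.array([np.cos(a),np.sin(a),0]); o=np.array(o)
    for n,x,z in(("hub top edge",.015,.063),("hub bot",.015,.033),("hub mid",.015,.048),("hubtop10",.010,.063),("disc r20",.020,.017),("disc r27",.027,.017),("disc r38",.038,.017),("disc r38 z30",.038,.030),("r38 z12",.038,.012)):
        print(n,proj(g0,o+d*x+[0,0,z])[0])
print("rack pred");pts((.487,.205,.055),-33.5); pts((.487,.205,.055),146.5)
print("mill pred .160");pts((.5508,-.174,.160),28.5)
```

```text
rack
area 20700 c [366.1632 209.9314] u 350.0 382.0 v 205.0 222.375
area 464 c [367.0776 216.5046] u 365.75 369.5 v 215.75 218.375
area 343 c [365.0864 220.0306] u 364.875 366.625 v 218.75 222.625
area 50 c [375.01   222.7525] u 375.0 376.125 v 222.875 223.75
area 164 c [362.5777 229.0846] u 362.0 364.25 v 228.875 230.5
mill
area 2959 c [227.6736 152.5319] u 224.375 232.25 v 150.0 156.75
area 1662 c [239.4983 152.6924] u 237.875 242.0 v 150.0 156.875
area 73 c [228.6884 158.7038] u 228.625 229.875 v 158.625 159.875
area 128 c [228.5752 163.5635] u 228.375 229.875 v 163.25 164.875
area 630 c [228.9393 168.1514] u 228.25 230.75 v 166.0 171.375
area 402 c [230.0438 179.7416] u 229.875 231.375 v 178.0 182.75
rack pred
hub top edge [365.4988 217.7122]
hub bot [363.8134 225.3316]
hub mid [364.6487 221.5597]
hubtop10 [366.9357 216.9643]
disc r20 [361.5328 230.0232]
disc r27 [359.5557 231.0766]
disc r38 [356.4273 232.7426]
disc r38 z30 [357.0888 229.5488]
r38 z12 [356.1756 233.9564]
hub top edge [374.0342 213.2669]
hub bot [372.2082 220.8886]
hub mid [373.1133 217.1149]
hubtop10 [372.6259 214.0008]
disc r20 [372.6281 224.1033]
disc r27 [374.5348 223.0846]
disc r38 [377.5101 221.494 ]
disc r38 z30 [378.3226 218.2936]
r38 z12 [377.2008 222.711 ]
mill pred .160
hub top edge [228.481  165.0186]
hub bot [229.4686 173.781 ]
hub mid [228.979  169.4421]
hubtop10 [228.4979 163.7888]
disc r20 [229.9716 179.5634]
disc r27 [229.9571 181.3203]
disc r38 [229.9344 184.1135]
disc r38 z30 [229.5099 180.4273]
r38 z12 [230.096  185.5148]
```

The red marks and the TCP height (0.2135, against 0.2135 expected at home) agree with a hard stop at home. I'll make one firmer push of about 20 N to confirm, then relax it.

Request:
play_rows(rows=[[0.3,0,0,0,0,0,255],[0.5,0,0,0,0,0,255],[0.5,0,0,0,0,0,255]])

```text
time: 12.0
tcp_pos: [0.5509, -0.1738, 0.2135]
orientation: [0.175, 0.686, 0.174, -0.684]
contact_force: [-4.6, 1.1, 17.8]
finger_gap: 0.022
```

Run:
```python
from h import *
plan([.5508,-.174,.2135],-61.5)
print(arm.sense()["ft_torque"])
```

```text
t 12.0 tcp [ 0.5509 -0.1738  0.2135] yaw -61.364495058869906 j [-0.369   0.369   1.455   0.0001  1.3153  0.702 ] F [-4.5681  1.1361 17.8493] gap 0.022048317917540156
shift [0.0008 0.1144 0.2328] turn [ 0.1356 -0.0867 -0.0948]
[0.1171 1.2006 0.0026]
```

Request:
play_rows(rows=[[-0.6,0,0,0,0,0,255],[-1.2,0,0,0,0,0,255],[-1.8,0,0,0,0,0,255],[-1.8,0,0,0,0,0,255]])

```text
time: 12.4
tcp_pos: [0.5509, -0.1738, 0.2136]
orientation: [0.175, 0.685, 0.175, -0.685]
contact_force: [-0.4, -0.6, 7.0]
finger_gap: 0.0218
```

Run:
```python
from h import *
plan([.5508,-.174,.2135],18)
print(arm.sense()["ft_torque"])
```

```text
t 12.4 tcp [ 0.5509 -0.1738  0.2136] yaw -61.37106687936862 j [-0.3691  0.3696  1.454   0.      1.3172  0.702 ] F [-0.3628 -0.6038  6.9692] gap 0.021805340707501907
shift [0.1114 0.11   0.132 ] turn [-79.3711  -0.0028  -0.0493]
[-0.3847  0.0666 -0.0081]
```

Request:
play_rows(rows=[[0,0,0,-2,0,0,255],[0,0,0,-5,0,0,255],[0,0,0,-8,0,0,255],[0,0,0,-11,0,0,255],[0,0,0,-14,0,0,255],[0,0,0,-17,0,0,255],[0,0,0,-20,0,0,255],[0,0,0,-20,0,0,255]])

```text
time: 13.2
tcp_pos: [0.551, -0.174, 0.2136]
orientation: [0.292, 0.644, 0.291, -0.644]
contact_force: [1.3, -1.7, 4.9]
finger_gap: 0.0217
```

Run:
```python
from h import *
plan([.5508,-.174,.2135],18)
print(arm.sense()["ft_torque"])
```

```text
t 13.2 tcp [ 0.551  -0.174   0.2136] yaw -41.28241212543543 j [-0.3692  0.3697  1.4539  0.      1.3169  0.3513] F [ 1.3422 -1.7165  4.8971] gap 0.021748268619480766
shift [ 0.1057 -0.101   0.1268] turn [-59.2824   0.0107  -0.0674]
[-0.504  -0.1796 -0.0784]
```

Request:
play_rows(rows=[[0,0,0,-4,0,0,255],[0,0,0,-8,0,0,255],[0,0,0,-12,0,0,255],[0,0,0,-16,0,0,255],[0,0,0,-20,0,0,255],[0,0,0,-24,0,0,255],[0,0,0,-28,0,0,255],[0,0,0,-30,0,0,255]])

```text
time: 14.0
tcp_pos: [0.5512, -0.1742, 0.2136]
orientation: [0.449, 0.547, 0.448, -0.546]
contact_force: [2.8, -3.5, 4.0]
finger_gap: 0.0218
```

Run:
```python
from h import *
plan([.5508,-.174,.2135],18)
print(arm.sense()["ft_torque"])
g=viewer.grab_frame("scene"); crop(g,"s_k",195,130,75,65,9)
```

```text
t 14.0 tcp [ 0.5512 -0.1742  0.2136] yaw -11.242482584831212 j [-0.3694  0.3698  1.4537 -0.0001  1.3162 -0.1731] F [ 2.8186 -3.4986  4.0499] gap 0.021831839478186194
shift [ 0.1042 -0.3847 -0.0867] turn [-29.2425   0.0531  -0.0961]
[-0.7492 -0.6752 -0.2917]
```

View pics/s_k.png

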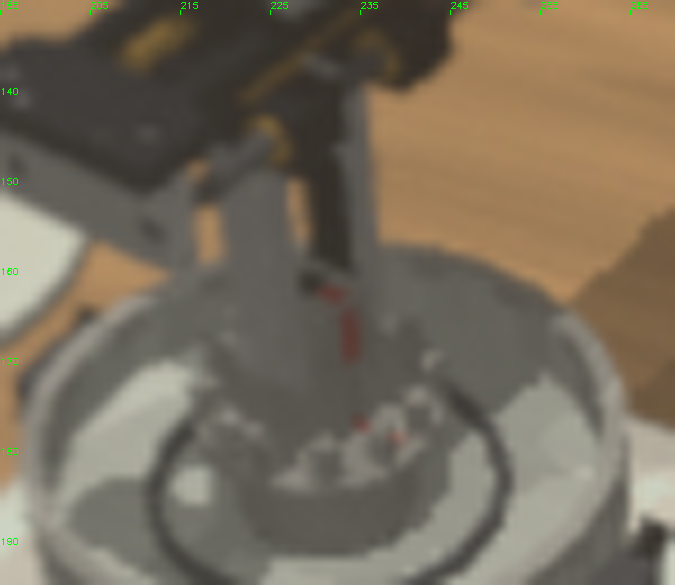

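The rotor is turning with the gripper. The moment about z is -0.29 N m, which matches the spindle's drag. I'll finish the quarter turn.

Request:
play_rows(rows=[[0,0,0,-4,0,0,255],[0,0,0,-8,0,0,255],[0,0,0,-12,0,0,255],[0,0,0,-16,0,0,255],[0,0,0,-20,0,0,255],[0,0,0,-24,0,0,255],[0,0,0,-27,0,0,255],[0,0,0,-27,0,0,255]])

```text
time: 14.85
tcp_pos: [0.5514, -0.1742, 0.2136]
orientation: [0.564, 0.427, 0.563, -0.427]
contact_force: [5.8, -5.5, 3.8]
finger_gap: 0.0217
```

Run:
```python
from h import *
plan([.5508,-.174,.2135],16)
print(arm.sense()["ft_torque"])
```

```text
t 14.85 tcp [ 0.5514 -0.1742  0.2136] yaw 15.668477590041048 j [-0.3693  0.37    1.4535  0.      1.3156 -0.6428] F [ 5.759  -5.4788  3.7959] gap 0.021721276130130616
shift [ 0.0848 -0.5169 -0.3097] turn [-0.3316  0.0841 -0.114 ]
[-0.879  -1.3119 -0.1151]
```

Request:
play_rows(rows=[[0,0.3,0.6,0,0,0,255],[0,0.3,0.6,0,0,0,255],[0,0.3,0.6,0,0,0,110],[0,0.3,0.6,0,0,0,110],[0,0.3,0.6,0,0,0,110],[0,0.3,0.6,0,0,0,110],[0,0.3,0.6,0,0,0,110],[0,0.3,0.6,0,0,0,110]])

```text
time: 15.65
tcp_pos: [0.5511, -0.1743, 0.213]
orientation: [0.563, 0.427, 0.563, -0.427]
contact_force: [-0.4, -0.2, -0.2]
finger_gap: 0.0532
```

Run:
```python
from h import *
plan([.5508,-.174,.30],16)
print(arm.sense()["ft_torque"])
```

```text
t 15.65 tcp [ 0.5511 -0.1743  0.213 ] yaw 15.619485954663695 j [-0.3697  0.3715  1.4529  0.0001  1.3176 -0.6423] F [-0.3579 -0.1841 -0.1819] gap 0.05318779792549071
shift [-87.0043  -0.2127  -0.3842] turn [-0.3805 -0.0146  0.0138]
[ 0.0423 -0.1457  0.0044]
```

Released, and the force is near zero. Next I'll go straight up, then back out of the cameras' view.

Request:
play_rows(rows=[[-10,0,0,0,0,0,110],[-30,0,0,0,0,0,110],[-60,0,0,0,0,0,110],[-95,0,0,0,0,0,110],[-130,0,0,0,0,0,110],[-140,0,0,0,0,0,110],[-140,0,0,0,0,0,110]])

```text
time: 16.35
tcp_pos: [0.5513, -0.1744, 0.3548]
orientation: [0.564, 0.428, 0.562, -0.427]
contact_force: [-0.2, -0.3, -0.8]
finger_gap: 0.0534
```

Run:
```python
from ov import *
plan([.40,.15,.36],16)
overlay("h2",deg=28.5+77)
```

```text
t 16.35 tcp [ 0.5513 -0.1744  0.3548] yaw 15.622338539044705 j [-0.3697  0.3051  1.2176  0.      1.616  -0.6423] F [-0.1793 -0.2547 -0.7904] gap 0.05335808073685843
shift [  -5.8989  -58.377  -353.1448] turn [-0.3778  0.0985 -0.1345]
```

View pics/h2o.png

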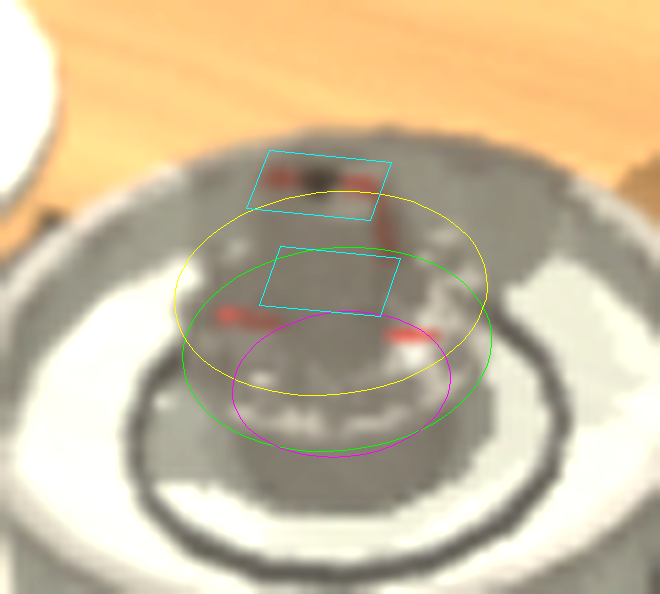

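The rotor stands upright, about 77° turned, and the hub outline fits the home prediction to about 4 px of the enlarged crop (roughly 1 mm). If it were 6 mm up it would be about 20 px off. I'll move aside for a top-view check.

Request:
play_rows(rows=[[0,-8,-44,0,0,0,110],[0,-16,-90,0,0,0,110],[0,-24,-135,0,0,0,110],[0,-32,-180,0,0,0,110],[0,-40,-220,0,0,0,110],[0,-48,-260,0,0,0,110],[0,-52,-280,0,0,0,110],[0,-52,-280,0,0,0,110]])

```text
time: 17.2
tcp_pos: [0.4245, 0.0829, 0.352]
orientation: [0.563, 0.426, 0.564, -0.427]
contact_force: [0.1, 0.1, -0.5]
finger_gap: 0.0535
```

Run:
```python
from h import *
f=viewer.grab_frame("top"); cv2.imwrite("pics/top9.png",f["image"]); crop(f,"t_9",285,165,85,80,8)
s=arm.sense(); print(s["time"],s["tcp_pos"],s["contact_force"],s["joint_vel"])
o=np.array([.5508,-.174,.160]);a=np.radians(105.5);d=np.array([np.cos(a),np.sin(a),0])
print("pred hole",proj(f,o+[0,0,.063]),"disc marks r24",proj(f,o+d*.0245+[0,0,.017]),proj(f,o-d*.0245+[0,0,.017]))
```

```text
17.25 [0.4252 0.0818 0.3521] [-0.0847  0.0064 -0.3941] [-0.043   0.0156 -0.0198 -0.0042  0.0022 -0.0177]
pred hole [[330.4299 201.8924]] disc marks r24 [[320.3516 207.2624]] [[336.8412 203.0519]]
```

View pics/top9.png

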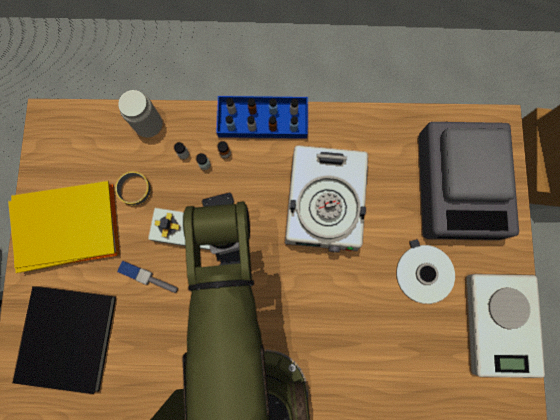

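View pics/t_9.png

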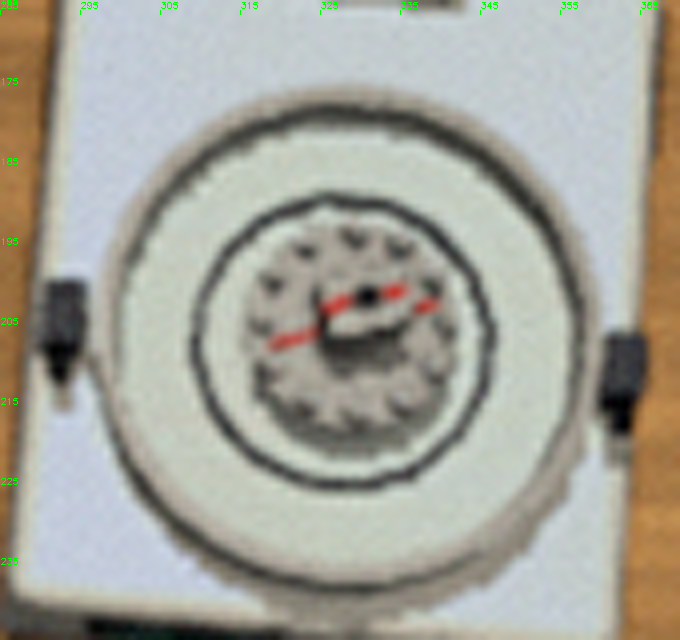

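In the top view the hub's hole is at (330.4, 201.4) against (330.4, 201.9) predicted for home. Its marks lie along the predicted line, and the other objects are where they were. I'll hand in now.

Run:
```python
from cell import job
print(job.hand_in())
```

```text
the job is handed in; nothing more can be done
None
```

I took the grinding rotor from the rack, seated it in the mill's spindle, turned it about 77° by its hub, let go and handed in at about 17 s. The hand-in gave no verdict.

**Seating:** I lined the slots up with the dogs as measured in the two pictures (about 28.5°), and they dropped over at the first try, so no search by feel was needed. The rotor stopped hard at tool height 0.2135 m, which is the height I expected for home. A push of about 22 N moved it no further.

**Turn:** The moment I felt while turning was up to about 0.29 N m, close to the stated spindle drag, so the spindle went round with the rotor.

**Last checks:**
- **Position:** In the top view the hub's hole was 0.5 px from where it should be at home. In the scene view its outline was about 1 mm off, within the camera calibration.
- **Release:** The force was near zero after letting go, and the arm ended clear of everything.
- **Other objects:** Everything else in the top view, the beater and bystanders included, looked unmoved.

**Unconfirmed or uneven:**
- **Click:** I never caught a clear click. I only read forces at the end of each move, and they showed little of the balls' resistance on the way down.
- **Side force:** There was up to about 8 N of side force at the end of the turn. I eased it off before opening the gripper.

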